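# Nest the upside-down stock bins in size order

### The job

Put the empty grey stock bins away nested in size order, upside down as they stand: slide the medium bin back-first through the open front of the large one until it is fully home against the large bin's back wall, then slide the small bin into the medium one in the same way. Push them along the table without lifting or tipping them, and leave the other things on the bench where they are.

Things in the scene. Friction and masses are not known exactly. Their poses are not given: they have to be found in the camera images.
- large_bin: Largest grey plastic bin, 100 mm long (x), 132 wide (y), 80 high; inside 124 wide, 68 clear under its front lip. Fixed; a wooden batten 30 mm high runs behind it. Upside down: closed flat top, side walls 4 mm, back wall 5 mm at its +x end, open at its -x end and underneath. Origin: centre of its footprint at table height, 50 mm from either end; z up.
- medium_bin: Middle grey bin, 100 mm long (x), 108 wide (y), 65 high, about 0.3 kg; inside 100 wide, 53 clear under its front lip. Loose. Upside down: closed flat top, side walls 4 mm, back wall 5 mm at its +x end, open at its -x end and underneath. Origin: centre of its footprint at table height, 50 mm from either end; z up. Fully home, its origin lies 5 mm to -x of the large bin's.
- small_bin: Smallest grey bin, 100 mm long (x), 84 wide (y), 50 high, about 0.22 kg. Loose. Upside down: closed flat top, side walls 4 mm, back wall 5 mm at its +x end, open at its -x end and underneath. Origin: centre of its footprint at table height, 50 mm from either end; z up. Fully home, its origin lies 5 mm to -x of the medium bin's.
- large_mouth (a point): Centre of the large bin's open end, at table height; same axes as the bin. The open end faces roughly to the robot.
- medium_mouth (a point): Centre of the medium bin's open end, at table height; same axes as the bin. This end is a U of edges 4 mm wide (sides and top, a lip hangs 8 mm below the top panel) to push on; back corners bevelled 10 mm. Starts at the robot's left or right, open end roughly to the robot. Home, it sticks 5 mm out of the large bin.
- small_mouth (a point): Centre of the small bin's open end, at table height; same axes as the bin. Same build as the medium bin: U of edges to push on, back corners bevelled 10 mm. Starts on the other side from the medium bin, open end roughly to the robot. Home, it sticks 5 mm out of the medium bin.
- glue_bottle: white glue bottle with black cap, 56 mm diameter, 150 mm tall, stands beside the large bin. Bystander; origin at the centre of its underside
- screw_jar: glass jar with steel lid, 68 mm diameter, 85 mm tall, stands beside the large bin. Bystander; origin at the centre of its underside
- tape_roll: brown roll, 104 mm outside diameter, 48 mm tall, lying flat. Bystander; origin at the centre of its underside
- carton: closed cardboard carton, 100 x 130 x 70 mm (x, y, z). Bystander; origin at the centre of its underside
- screwdriver: screwdriver lying out to one side. Bystander; its x axis runs from handle to tip
- cup_hinge: steel cabinet hinge, about 100 x 58 x 24 mm, lying out to one side. Bystander; origin near its middle at the table
Not all that is in view belongs to the job. Leave any red look-alike of the medium_bin alone.

How it is judged:
By the outcome, as a careful person would: the job done as asked, in the order asked, and still so for the second after the job is handed in, with the robot touching nothing.
It also fails if it takes over 72 s, if anything falls off the work surface, if the arm or the gripper's body presses on something with over 40 N, if the wrist force passes 120 N, or if a joint passes its speed limit or range.

### The arm

A 6-joint arm with a two-finger parallel gripper is mounted at the origin on the work surface. World frame = base frame: x ahead of the robot, y to its left, z up, the work surface at z = 0. Lengths are in m, angles in rad, forces in N, time in s.
With the tool pointing down it reaches from about 0.35 to 0.975 m from the base axis. Payload 4.9 kg.
Tool frame: the origin (TCP) lies at the very end of the fingers, on their centre line; the grasp point (between the pads) lies 19 mm behind it; z points along the fingers, y is the direction in which the jaws open and shut (so a half turn about z gives the same grasp; the last joint's range is limited). The gripper opens to 85 mm and grips with 20 to 120 N. Pads are 22 mm wide; open, the fingers measure 114 mm over their backs; the gripper's body (76 mm by 85 mm) begins 54 mm behind the grasp point. The pads swing forward as they close: fully open they stand 13 mm farther back than shut.
Start: joints at [0.984, 0.053, 1.613, -0, 1.476, -0.119], TCP at [0.282, 0.558, 0.231] pointing down, gripper open.
Joint ranges: [-3.01, 3.01], [-1.01, 2.22], [0.06, 2.58], [-1.02, 4.17], [0.09, 2.62], [-3.14, 3.14]. Speed limits (rad/s): [2.57, 2.57, 3.14, 3.14, 3.14, 3.14].

### API

Orientations are given as a unit quaternion [w, x, y, z].
In Python, from plant import monitor, eyes, manip gives the robot as it stands.
- The arm moves only by the tool step_arm, never from a script. Its argument "motion" is a list of rows, each a list of 7 numbers: the shift along the world's x, y, z scaled (see below), then the turn, a rotation vector about the world's x, y, z scaled (see below), then the closure in counts, from 0 (fully open) to 255 (shut). In form: [[x, y, z, ax, ay, az, grip], ...]. A call has 1 to 10 rows; each row is the pose to reach, as a shift and turn from the pose commanded when the call began; what a row does not reach only later rows make up. The controller multiplies each number of a shift by 0.5 m and each number of a turn by 1.5 rad. A row lasts 1/10 s, in which the tool goes at most 50 mm and 8.59 degrees, less where a joint would pass 70% of its speed; a pose out of reach is approached as far as the arm can. A call with a number of a shift or a turn outside -1 to 1 is refused whole. A call with a gripper value outside its range is refused whole. The fingers move at their own pace and stop on an object; the grip force is fixed at half the most. Time passes only in rows, so rows that repeat a pose let the fingers close. It gives the time, the measured TCP pose, the force and the opening at its end, in the units of the state.
- monitor.state(): the state, without advancing time (a new reading comes with each control period).
- eyes.grab_frame(name): name is "side" or "top" or "wrist"; returns a dict with "pixels" (400x640x3 uint8, red, green, blue), "mtx" (3x3 intrinsics, pixels), "dist" ([k1, k2, p1, p2, k3] as OpenCV has them; the pictures are not rectified), "rvec" (rotation vector, rad) and "tvec" (3), from world to camera coordinates, as OpenCV has them; the wrist camera has in their place "hand_eye" (4x4, takes a point from camera to tool coordinates, whose origin is the TCP and whose axes are the flange's). Camera axes: x right, y down, z forward; pixel columns grow to the right and rows downward; lengths in m; the calibration is good to about 2 mm. A picture is of the moment at which its call begins: read the wrist's pose just before it. There is no depth.
- manip.job_done(): hands the job in, once; it reports no verdict.
Trained networks look in the newest picture that a camera, given by its name, has taken for a name from the list of things; names that differ only in an ending like _2 or _b are one class to them, and where a whole thing is asked for, a point or a joint stands for the part that bears it (a point fixed in the world has none). Each returns a list of dicts, best first, with "p" (0 to 1); they miss things now and then, are a little off and sometimes report something else, mostly with a low value. They report only what shows in the picture. A call takes as long as a camera call. They do not tell look-alikes from the thing itself.
- eyes.look_for(name, camera): "box" ([centre column, centre row, width, height] in pixels, round what is visible of it).
- eyes.pinpoint(name, camera): "uv" ([column, row] in pixels: a listed point, or the origin of a listed thing).
The state is a dict: "time": time; "joint_pos": joint angles; "joint_vel": joint speeds; "joint_efforts": joint torques, N m; "tool_pos": TCP position; "tool_rot": TCP orientation; "contact_force": force on the tool from outside, world axes, zero at the start; "ft_torque": the same for the moment, N m; "gripper_width": opening from 0.0 (shut) to 1.0 (fully open).
Only numpy, scipy, OpenCV 4.12 (cv2) and the standard library are available. Lean on these libraries where they do the work, as an engineer would, in place of code of your own. Each camera call takes 0.05 s, during which the arm holds its last target.

## Working session

There is one attempt and no reset: what is moved stays moved. The work goes in short steps, Python scripts to look and compute and a tool call to move; the robot and the scene stay as the last step left them, time stands still between calls to the robot, and variables do not carry over. Pictures are saved under pics/ and viewed, and the job is handed in when it is done.

Besides the shell and the picture viewer there is one more tool, called as name(argument=value, ...) on one line, values as JSON. step_arm: Moves the arm, as the interface text tells. Its arguments: {"type":"object","properties":{"motion":{"type":"array","items":{"type":"array","items":{"type":"number"}}}},"required":["motion"]}

```bash
ls; mkdir -p pics; python3 - <<'E'
from plant import monitor, eyes, manip
import cv2
print(monitor.state())
for c in ["top","side"]:
    f=eyes.grab_frame(c); cv2.imwrite(f"pics/{c}0.png",f["pixels"][:,:,::-1])
    print(c,f["mtx"],f["dist"],f["rvec"],f["tvec"])
    for n in ["large_bin","medium_bin","small_bin","glue_bottle","screw_jar","tape_roll","carton","screwdriver","cup_hinge"]:
        print(n,[(r['p'],[round(x) for x in r['box']]) for r in eyes.look_for(n,c)][:4])
    for n in ["large_mouth","medium_mouth","small_mouth","large_bin","medium_bin","small_bin"]:
        print(n,[(r['p'],[round(x,1) for x in r['uv']]) for r in eyes.pinpoint(n,c)][:4])
E
```

```text
pics
{'time': 0.0, 'joint_pos': array([ 9.83971889e-01,  5.33479076e-02,  1.61431303e+00, -1.09032901e-05,
        1.47596790e+00, -1.19017644e-01]), 'joint_vel': array([ 1.22814429e-04, -2.00956854e-03,  2.90957574e-05, -6.19056677e-04,
       -7.63509181e-05,  1.23294687e-03]), 'joint_efforts': array([-5.65996088e-04, -3.93687129e+01, -3.70170379e+01, -1.24251210e-04,
        7.03686746e-03, -3.35968565e-06]), 'tool_pos': array([0.28149611, 0.55732132, 0.23005719]), 'tool_rot': array([-3.46800834e-04,  2.31775756e-01,  9.72768710e-01, -9.57218022e-04]), 'contact_force': array([0.36572272, 0.13675085, 0.77975832]), 'ft_torque': array([-0.00013936, -0.01822223, -0.00835273]), 'gripper_width': 0.9983549134979242}
top [[466.43845308   0.         322.59735513]
 [  0.         466.43845308 193.40202861]
 [  0.           0.           1.        ]] [0.02190964 0.         0.         0.         0.        ] [ 2.14696967 -2.12939245  0.14263252] [-1.15853644e-03  5.18793985e-01  1.25315584e+00]
large_bin [(0.65, [330, 141, 57, 48])]
medium_bin [(0.73, [233, 213, 50, 43]), (0.58, [200, 271, 52, 4
[... 767 characters left out ...]
454  0.17033759  1.66127783]
large_bin []
medium_bin [(0.74, [287, 154, 33, 38]), (0.61, [241, 150, 39, 40]), (0.51, [344, 250, 41, 39])]
small_bin [(0.71, [343, 249, 45, 35])]
glue_bottle [(0.63, [351, 140, 16, 36])]
screw_jar [(0.74, [286, 153, 36, 36]), (0.58, [397, 225, 26, 34])]
tape_roll [(0.97, [332, 122, 23, 22])]
carton [(0.52, [370, 182, 48, 45])]
screwdriver [(0.49, [276, 118, 23, 9])]
cup_hinge [(0.85, [393, 307, 34, 31])]
large_mouth [(0.68, [350.8, 191.0]), (0.25, [334.2, 129.5])]
medium_mouth [(0.8, [272.5, 158.9])]
small_mouth [(0.81, [330.2, 258.6])]
large_bin [(0.7, [368.6, 191.3])]
medium_bin [(0.89, [243.9, 153.7]), (0.8, [285.6, 158.3])]
small_bin [(0.7, [341.7, 253.9])]
```

View pics/top0.png

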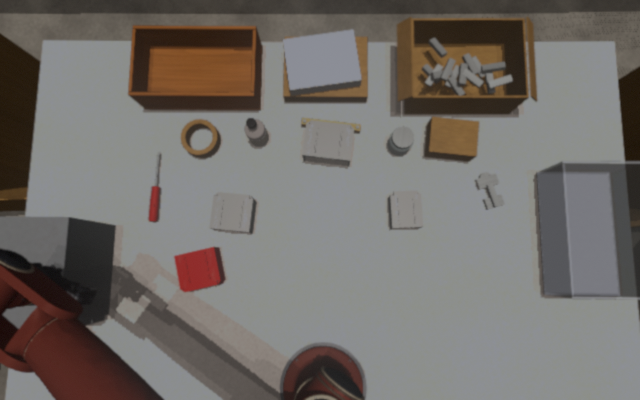

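View pics/side0.png

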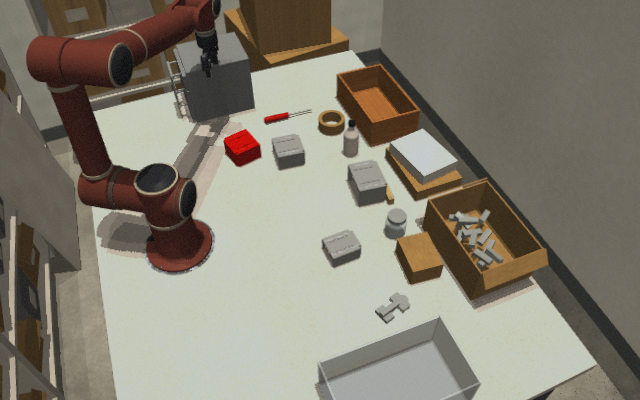

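```bash
python3 - <<'E'
import cv2
im=cv2.imread('pics/top0.png')
cv2.imwrite('pics/top0a.png',cv2.resize(im[100:300,160:360],None,fx=3,fy=3,interpolation=cv2.INTER_CUBIC))
cv2.imwrite('pics/top0b.png',cv2.resize(im[100:260,290:510],None,fx=3.6,fy=3.6,interpolation=cv2.INTER_CUBIC))
E
```

```text
(no output)
```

View pics/top0a.png

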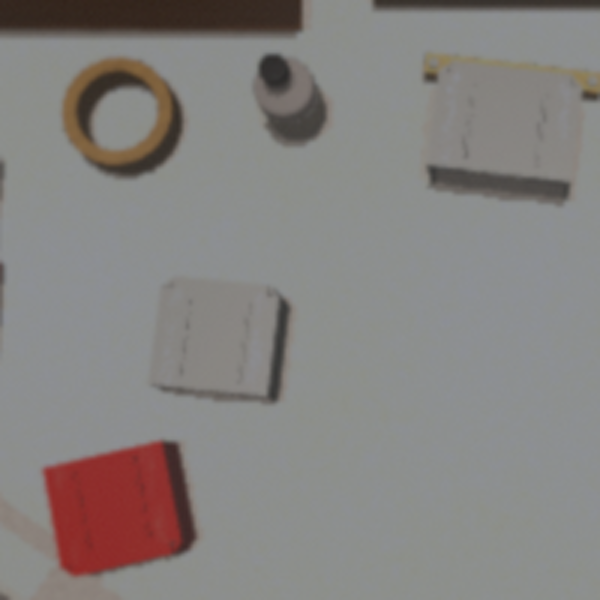

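View pics/top0b.png

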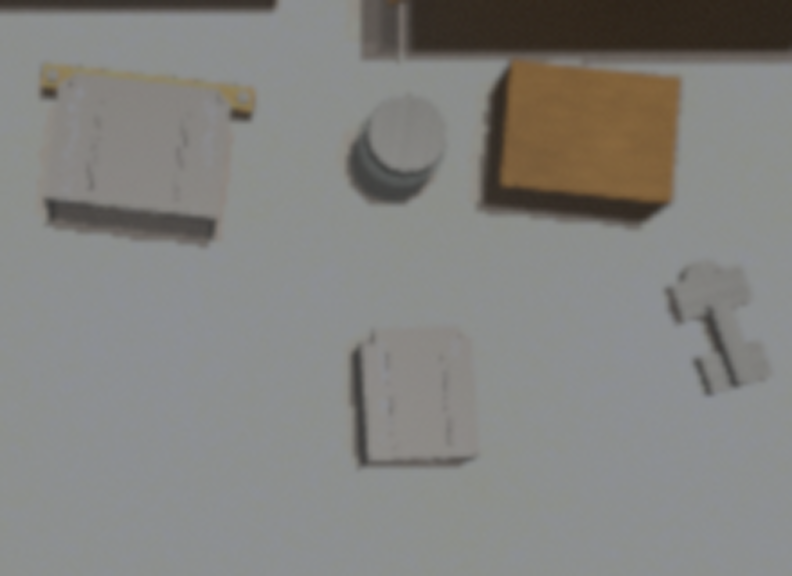

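Top image: large bin (330,141) with the batten behind it. Candidates for the medium bin are the grey bin (233,213) and the red look-alike (199,270); I choose the grey one. The small bin is at (406,210), with its open end also towards the robot. Next I fit the poses with wireframes in both views.

```bash
cat > h.py <<'E'
import numpy as np, cv2, sys
from plant import monitor, eyes, manip
from scipy.optimize import minimize
SZ={'large':(.1,.132,.080),'medium':(.1,.108,.065),'small':(.1,.084,.050)}
def proj(f,P): return cv2.projectPoints(np.asarray(P,float).reshape(-1,1,3),f['rvec'],f['tvec'],f['mtx'],f['dist'])[0][:,0]
def ray(f,uv,z):
    n=cv2.undistortPoints(np.array([[uv]],float),f['mtx'],f['dist'])[0,0]
    R=cv2.Rodrigues(f['rvec'])[0]; d=R.T@np.array([n[0],n[1],1]); o=-R.T@f['tvec'].ravel()
    return o+d*(z-o[2])/d[2]
def edges(name):
    l,w,h=SZ[name]; b=0 if name=='large' else .01
    p=[(-l/2,-w/2),(l/2-b,-w/2),(l/2,-w/2+b),(l/2,w/2-b),(l/2-b,w/2),(-l/2,w/2)]
    T=[(*q,h) for q in p]; B=[(*q,0) for q in p]
    top=[(T[i],T[(i+1)%6]) for i in range(6)]
    bot=[(B[i],B[(i+1)%6]) for i in range(6)]
    return top,bot
def place(x,P):
    c,s=np.cos(x[2]),np.sin(x[2]); P=np.asarray(P)
    return np.c_[x[0]+c*P[:,0]-s*P[:,1],x[1]+s*P[:,0]+c*P[:,1],P[:,2]]
def samp(es,n=30):
    t=np.linspace(0,1,n)[:,None]
    return np.vstack([np.array(a)*(1-t)+np.array(b)*t for a,b in es])
def hull(name,x,f,S=4):
    t,b=edges(name); q=proj(f,place(x,[e[0] for e in t+b]))
    return cv2.convexHull(q.astype(np.float32))
def gmag(f):
    g=cv2.GaussianBlur(f['pixels'],(0,0),1).astype(np.float32)
    m=np.sqrt(sum(cv2.Sobel(g[:,:,k],cv2.CV_32F,1,0)**2+cv2.Sobel(g[:,:,k],cv2.CV_32F,0,1)**2 for k in range(3)))
    return np.minimum(m,120)
def fit(name,x0,fs,ds=.015):
    gs=[gmag(f) for f in fs]; t,_=edges(name); P=samp(t)
    def cost(x):
        c=0
        for f,g in zip(fs,gs):
            q=proj(f,place(x,P)).astype(np.float32)
            c-=cv2.remap(g,q[:,:1].copy(),q[:,1:].copy(),cv2.INTER_LINEAR).mean()
        return c
    best=None
    for dx in np.arange(-ds,ds+.001,.005):
        for dy in np.arange(-ds,ds+.001,.005):
            for a in np.arange(-.3,.31,.06):
                x=np.array(x0)+[dx,dy,a]; c=cost(x)
                if best is None or c<best[0]: best=(c,x)
    r=minimize(cost,best[1],method='Nelder-Mead',options=dict(initial_simplex=best[1]+np.array([[0,0,0],[.003,0,0],[0,.003,0],[0,0,.04]])))
    return r.x,r.fun
def draw(f,items,fn,crop,s):
    im=cv2.resize(f['pixels'][:,:,::-1],None,fx=s,fy=s,interpolation=cv2.INTER_CUBIC)
    for n,x in items:
        t,b=edges(n)
        for k,es in enumerate((t,b)):
            for e in es:
                q=(proj(f,place(x,e))+.5)*s-.5
                cv2.line(im,*[tuple(int(v) for v in p) for p in q],((0,255,0),(255,0,0))[k],1)
    x0,y0,x1,y1=[int(v*s) for v in crop]
    cv2.imwrite(fn,im[y0:y1,x0:x1])
E
python3 - <<'E'
from h import *
ft=eyes.grab_frame('top'); fs=eyes.grab_frame('side')
z={'large':.08,'medium':.065,'small':.05}
c={'large':(328,139),'medium':(232,212),'small':(406,209)}
items=[]
for n in z:
    p=ray(ft,c[n],z[n]); x0=[p[0],p[1],0]
    for nm,L in (('top',[ft]),('side',[fs]),('both',[ft,fs])):
        r=fit(n,x0,L); print(n,nm,r[0].round(4),np.degrees(r[0][2]).round(1),r[1].round(1))
    items.append((n,r[0]))
for n,uv,zz in (('glue',(262,139),.0),('jar',(400,142),.06),('tape',(200,139),.03),('carton',(453,140),.07),('red',(199,270),.065)): print(n,ray(ft,uv,zz).round(3))
draw(ft,items,'pics/ft.png',(190,110,440,250),3.2)
draw(fs,items,'pics/fs.png',(220,110,420,270),4)
E
```

```text
large top [ 0.6576 -0.0129  0.0045] 0.3 -79.5
large side [ 0.6539 -0.0145 -0.0615] -3.5 -117.7
large both [ 0.6566 -0.0136 -0.009 ] -0.5 -187.7
medium top [ 0.4651  0.2475 -0.1004] -5.8 -78.1
medium side [ 0.4606  0.2469 -0.0026] -0.1 -119.6
medium both [ 0.4646  0.2473 -0.0933] -5.3 -194.3
small top [ 0.4696 -0.2151  0.0619] 3.5 -66.9
small side [ 0.4737 -0.2261  0.0357] 2.0 -119.8
small both [ 0.4746 -0.2249  0.1439] 8.2 -180.0
glue [0.683 0.181 0.   ]
jar [ 0.66  -0.209  0.06 ]
tape [0.674 0.353 0.03 ]
carton [ 0.664 -0.352  0.07 ]
red [0.307 0.328 0.065]
```

View pics/ft.png

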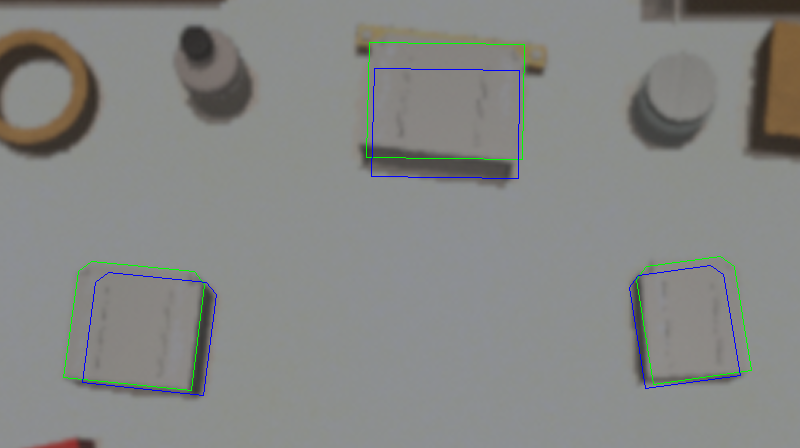

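View pics/fs.png

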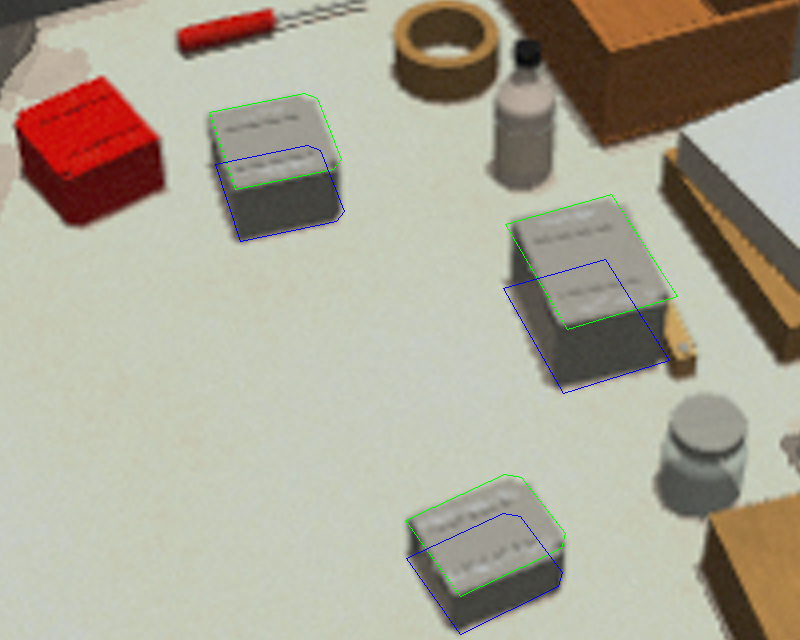

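```bash
python3 - <<'E'
import cv2,numpy as np
im=cv2.imread('pics/top0.png').astype(float)
im=np.clip((im-60)*2.2,0,255).astype(np.uint8)
def tile(x0,y0,w=70,h=70,s=8):
    c=cv2.resize(im[y0:y0+h,x0:x0+w],None,fx=s,fy=s,interpolation=cv2.INTER_CUBIC)
    for k in range(0,w,10):
        cv2.putText(c,str(x0+k),(k*s,10),0,.35,(0,0,255),1); cv2.line(c,(k*s,12),(k*s,18),(0,0,255),1)
    for k in range(10,h,10): cv2.putText(c,str(y0+k),(0,k*s+4),0,.35,(0,0,255),1)
    return c
cv2.imwrite('pics/zl.png',tile(296,110)); cv2.imwrite('pics/zm.png',tile(200,180)); cv2.imwrite('pics/zs.png',tile(375,180))
E
```

```text
(no output)
```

View pics/zl.png

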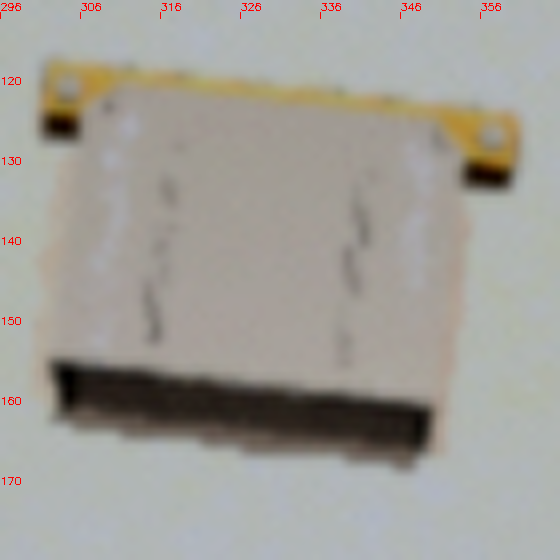

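View pics/zm.png

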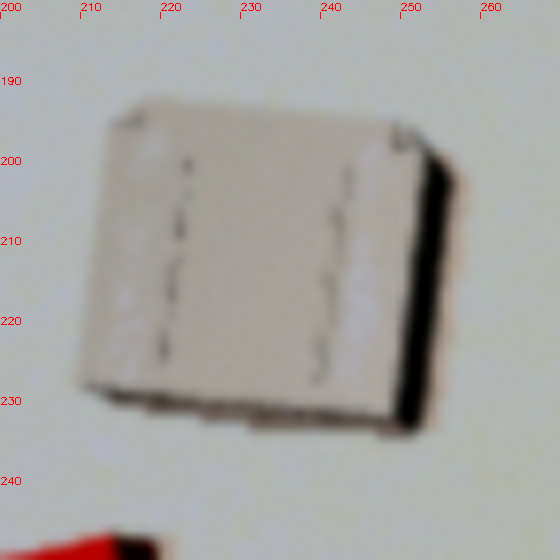

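View pics/zs.png

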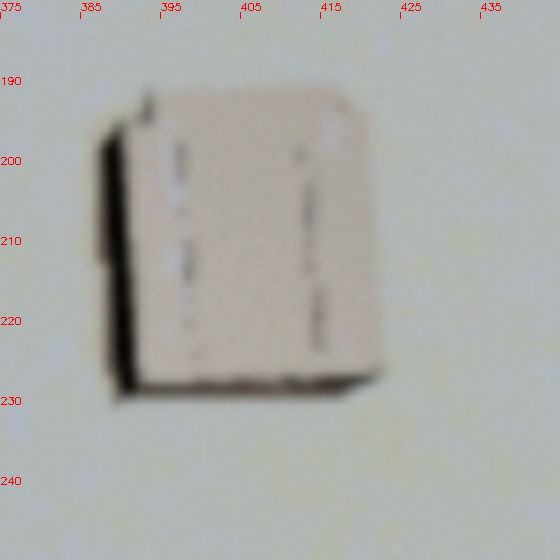

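```bash
python3 - <<'E'
from h import *
f=eyes.grab_frame('top')
def w(o,p,z): return ray(f,(o[0]+p[0]/8-.44,o[1]+p[1]/8-.44),z)[:2]
D={'large':((296,110),.08,[(52,362),(430,408)],[(110,85),(440,118)],(60,250),(458,270)),
'medium':((200,180),.065,[(82,385),(395,415)],[(150,100),(395,125)],(96,255),(407,280)),
'small':((375,180),.05,[(135,380),(382,372)],[(155,92),(340,88)],(130,250),(374,240))}
for n,(o,z,F,B,L,R) in D.items():
    a,b=[w(o,p,z) for p in F]; c,d=[w(o,p,z) for p in B]; l,r=w(o,L,z),w(o,R,z)
    yaw=lambda p,q: np.degrees(np.arctan2(-(p-q)[0],(p-q)[1]))
    print(n,'front',a.round(4),b.round(4),np.linalg.norm(a-b).round(4),'yawF',yaw(a,b).round(1),'yawB',yaw(c,d).round(1),'width mid',np.linalg.norm(l-r).round(4),'mid',((l+r)/2).round(4),'len',np.linalg.norm((a+b)/2-(c+d)/2).round(4),'ctr',((a+b+c+d)/4).round(4))
E
```

```text
large front [0.618  0.0592] [ 0.6029 -0.0689] 0.129 yawF -6.7 yawB -5.6 width mid 0.1356 mid [ 0.654  -0.0107] len 0.0999 ctr [ 0.6601 -0.0103]
medium front [0.4195 0.3049] [0.4103 0.1994] 0.106 yawF -5.0 yawB -5.5 width mid 0.1056 mid [0.4596 0.2495] len 0.0979 ctr [0.4637 0.2483]
small front [ 0.4263 -0.1843] [ 0.4297 -0.2676] 0.0833 yawF 2.4 yawB 1.7 width mid 0.0828 mid [ 0.4725 -0.2245] len 0.0979 ctr [ 0.4769 -0.2249]
```

Side-consistent picks give: large (0.660,-0.0105, -6.3°), medium (0.4645,0.249, -5.3°), small (0.477,-0.2255, +2°). Widths and lengths agree with the given sizes to within 3–4 mm. I'll push the medium bin sideways with two fingers on its +y wall.

step_arm(motion=[[0.3,-0.3,0,0,0,-0.8,80],[0.38,-0.4,0,0,0,-0.8,80],[0.38,-0.42,0,0,0,-0.8,80],[0.38,-0.42,0,0,0,-0.8,80],[0.38,-0.42,0,0,0,-0.8,80],[0.38,-0.42,0,0,0,-0.8,80],[0.38,-0.42,0,0,0,-0.8,80],[0.38,-0.42,0,0,0,-0.8,80],[0.38,-0.42,0,0,0,-0.8,80],[0.38,-0.42,0,0,0,-0.8,80]])

```text
time: 2.75
tool_pos: [0.4718, 0.3479, 0.2313]
tool_rot: [-0.0, 0.739, 0.673, 0.0]
contact_force: [0.2, 0.4, 0.2]
gripper_width: 0.685
```

step_arm(motion=[[0,0,-0.1,0,0,0,80],[0,0,-0.2,0,0,0,80],[0,0,-0.3,0,0,0,80],[0,0,-0.38,0,0,0,80],[0,0,-0.42,0,0,0,80],[0,0,-0.42,0,0,0,80]])

```text
time: 3.35
tool_pos: [0.4685, 0.3464, 0.0169]
tool_rot: [-0.001, 0.74, 0.673, -0.004]
contact_force: [-0.2, -0.8, -0.8]
gripper_width: 0.685
```

```bash
python3 - <<'E'
from h import *
s=monitor.state();print(s['tool_pos'],s['contact_force'])
for c in ('top','wrist'):
    f=eyes.grab_frame(c); cv2.imwrite(f'pics/{c}1.png',f['pixels'][:,:,::-1])
E
```

```text
[0.46849695 0.34641106 0.01690844] [-0.17967256 -0.81507535 -0.83963293]
```

View pics/top1.png

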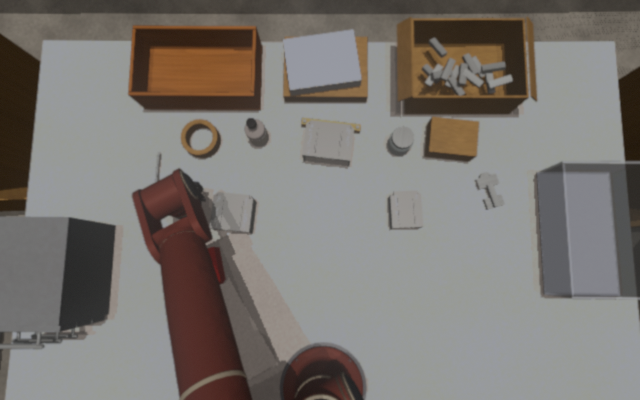

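View pics/wrist1.png

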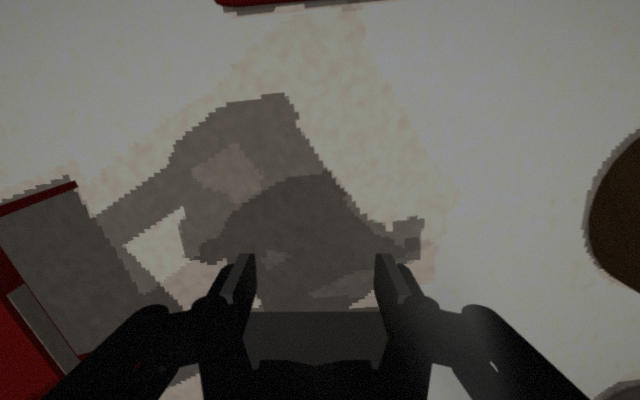

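step_arm(motion=[[0,-0.024,0,0,0,0,80],[0,-0.04,0,0,0,0,80],[0,-0.055,0,0,0,0,80],[0,-0.07,0,0,0,0,80],[0,-0.09,0,0,0,0,80],[-0.002,-0.114,0,0,0,0,80],[-0.004,-0.138,0,0,0,0,80],[-0.006,-0.162,0,0,0,0,80],[-0.008,-0.186,0,0,0,0,80],[-0.01,-0.21,0,0,0,0,80]])

```text
time: 4.45
tool_pos: [0.4677, 0.2427, 0.0225]
tool_rot: [0.0, 0.741, 0.672, 0.002]
contact_force: [-0.3, 5.9, 4.8]
gripper_width: 0.683
```

```bash
python3 - <<'E'
from h import *
s=monitor.state();print(s['tool_pos'],s['contact_force'])
f=eyes.grab_frame('top'); cv2.imwrite('pics/top2.png',cv2.resize(f['pixels'][110:260,180:420,::-1],None,fx=3.3,fy=3.3,interpolation=cv2.INTER_CUBIC))
E
```

```text
[0.46772326 0.24266644 0.02248138] [-0.2767426   5.8952399   4.81332567]
```

View pics/top2.png

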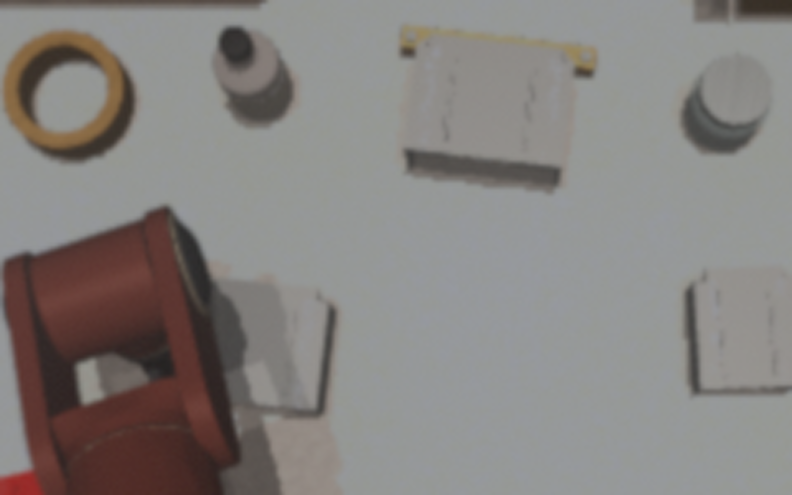

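step_arm(motion=[[-0.002,-0.02,0,0,0,0,80],[-0.004,-0.044,0,0,0,0,80],[-0.006,-0.068,0,0,0,0,80],[-0.008,-0.092,0,0,0,0,80],[-0.01,-0.116,0,0,0,0,80],[-0.012,-0.14,0,0,0,0,80],[-0.014,-0.164,0,0,0,0,80],[-0.016,-0.188,0,0,0,0,80],[-0.018,-0.212,0,0,0,0,80],[-0.02,-0.236,0,0,0,0,80]])

```text
time: 5.5
tool_pos: [0.4568, 0.1242, 0.0216]
tool_rot: [-0.0, 0.741, 0.672, 0.0]
contact_force: [1.5, 4.8, 5.6]
gripper_width: 0.683
```

step_arm(motion=[[-0.002,-0.024,0,0,0,0,80],[-0.003,-0.045,0,0,0,0,80],[-0.005,-0.062,0,0,0,0,80],[-0.006,-0.076,0,0,0,0,80],[-0.007,-0.086,0,0,0,0,80],[-0.008,-0.092,0,0,0,0,80],[-0.008,-0.094,0,0,0,0,80],[-0.008,-0.094,0,0,0,0,80]])

```text
time: 6.3
tool_pos: [0.4526, 0.0774, 0.0215]
tool_rot: [-0.0, 0.741, 0.672, 0.0]
contact_force: [-0.0, 3.1, 4.5]
gripper_width: 0.686
```

```bash
python3 - <<'E'
from h import *
s=monitor.state();print(s['tool_pos'],s['contact_force'])
f=eyes.grab_frame('top'); cv2.imwrite('pics/top3.png',cv2.resize(f['pixels'][110:260,210:450,::-1],None,fx=3.3,fy=3.3,interpolation=cv2.INTER_CUBIC))
f=eyes.grab_frame('side'); cv2.imwrite('pics/side3.png',cv2.resize(f['pixels'][120:280,220:440,::-1],None,fx=3.3,fy=3.3,interpolation=cv2.INTER_CUBIC))
E
```

```text
[0.45261822 0.07740137 0.02145597] [-0.02217736  3.09719433  4.48963335]
```

View pics/top3.png

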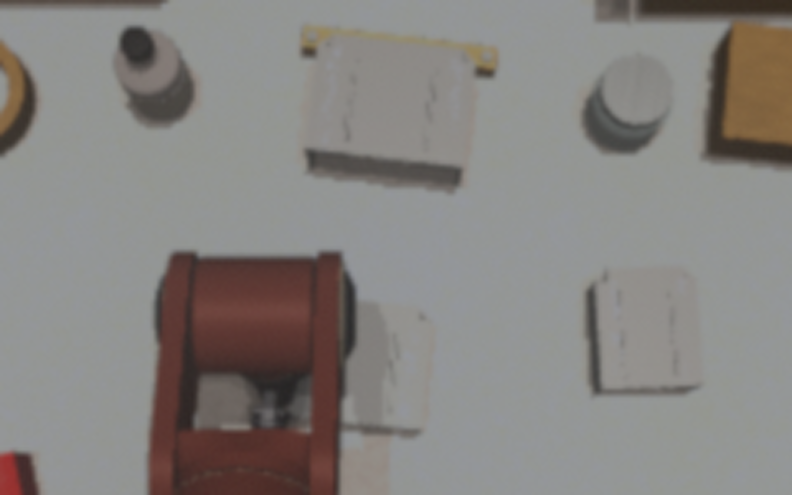

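View pics/side3.png

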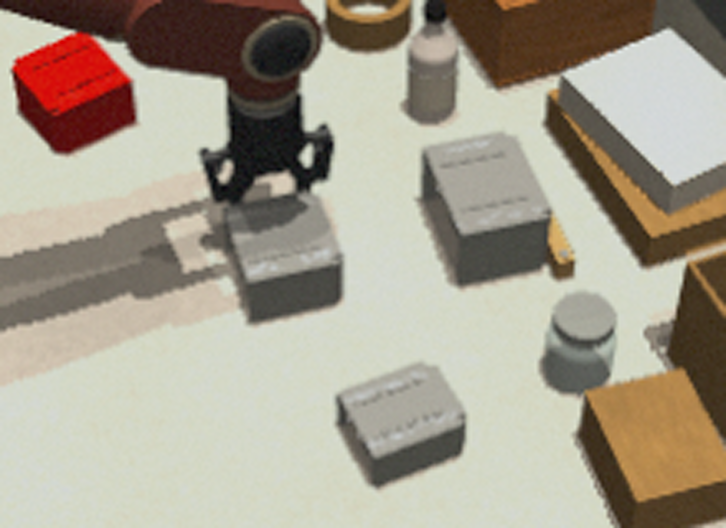

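```bash
python3 - <<'E'
from h import *
s=monitor.state();print(s['joint_pos'].round(2))
f=eyes.grab_frame('wrist');print(f['hand_eye'].round(3))
E
```

```text
[ 0.01 -0.11  2.15 -0.    1.1   0.1 ]
[[ 0.001 -0.952 -0.307  0.078]
 [ 1.     0.     0.001  0.001]
 [-0.001 -0.307  0.952 -0.142]
 [ 0.     0.     0.     1.   ]]
```

step_arm(motion=[[0,0.04,0,0,0,0,80],[0,0.08,0,0,0,0,80],[0,0.1,0.08,0,0,0,60],[0,0.1,0.18,0,0,0,30],[0,0.1,0.28,0,0,0,0],[0,0.1,0.38,0,0,0,0]])

```text
time: 7.05
tool_pos: [0.4513, 0.1268, 0.2113]
tool_rot: [-0.0, 0.741, 0.672, -0.002]
contact_force: [1.8, -0.2, -0.7]
gripper_width: 0.999
```

step_arm(motion=[[-0.05,0,0,0,0,-1,0],[-0.1,-0.05,0,0,0,-1,0],[-0.15,-0.1,0,0,0,-1,0],[-0.19,-0.16,0,0,0,-1,0],[-0.19,-0.22,0,0,0,-1,0],[-0.19,-0.22,0,0,0,-1,0],[-0.19,-0.22,0,0,0,-1,0],[-0.19,-0.22,0,0,0,-1,0],[-0.19,-0.22,0,0,0,-1,0],[-0.19,-0.22,0,0,0,-1,0]])

```text
time: 8.05
tool_pos: [0.3566, 0.017, 0.2095]
tool_rot: [0.001, 1.0, -0.017, -0.002]
contact_force: [0.0, -0.4, -0.4]
gripper_width: 1.0
```

step_arm(motion=[[0,0,0,0,0,-0.06,0],[0,0,0,0,0,-0.06,0],[0,0,0,0,0,-0.06,0]])

```text
time: 8.35
tool_pos: [0.3571, 0.0174, 0.2102]
tool_rot: [0.0, 0.998, -0.057, -0.001]
contact_force: [0.6, 0.2, 0.3]
gripper_width: 0.998
```

```bash
python3 - <<'E'
from h import *
s=monitor.state();print(s['tool_pos'],s['tool_rot'],s['joint_pos'].round(2))
f=eyes.grab_frame('wrist'); cv2.imwrite('pics/wrist4.png',f['pixels'][:,:,::-1])
import pickle; pickle.dump((s,f),open('w4.pkl','wb'))
f=eyes.grab_frame('top'); cv2.imwrite('pics/top4.png',cv2.resize(f['pixels'][110:260,230:430,::-1],None,fx=4,fy=4,interpolation=cv2.INTER_CUBIC))
E
```

```text
[0.35708339 0.01744726 0.21016788] [ 3.96751926e-04  9.98353224e-01 -5.73515202e-02 -1.21872185e-03] [-0.16 -0.66  2.21 -0.    1.59  1.53]
```

View pics/wrist4.png

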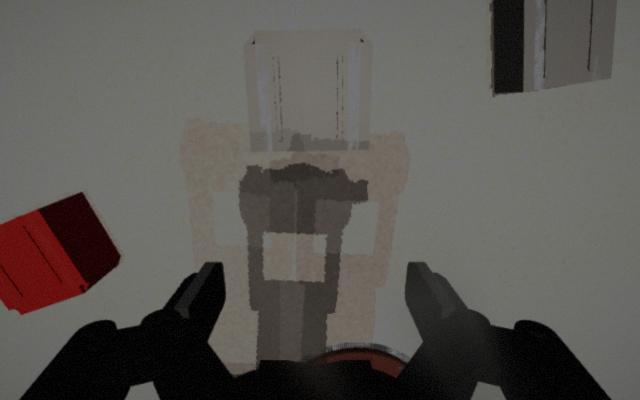

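View pics/top4.png

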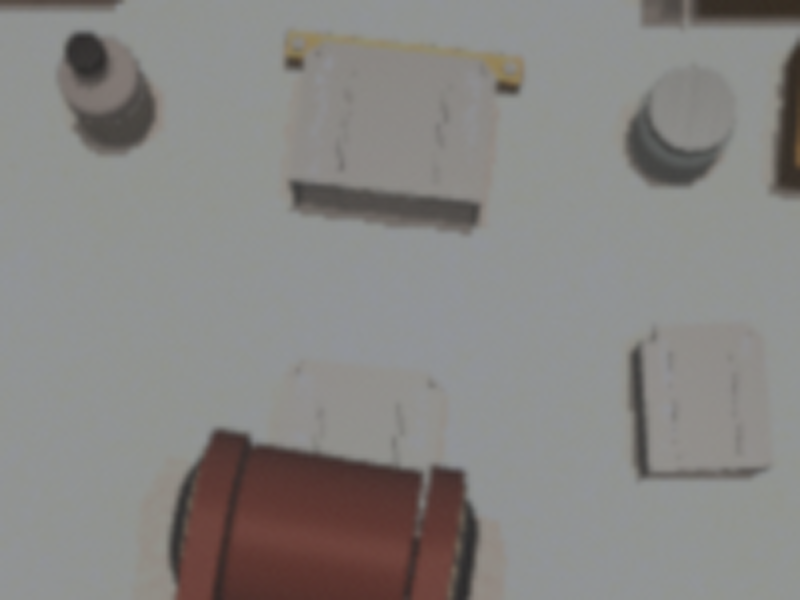

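```bash
cat >> h.py <<'E'
from scipy.spatial.transform import Rotation as Ro
def wray(s,f,uv,z):
    q=s['tool_rot']; R=Ro.from_quat([q[1],q[2],q[3],q[0]]).as_matrix(); H=f['hand_eye']
    n=cv2.undistortPoints(np.array([[uv]],float),f['mtx'],f['dist'])[0,0]
    d=R@H[:3,:3]@np.array([n[0],n[1],1]); o=s['tool_pos']+R@H[:3,3]
    return o+d*(z-o[2])/d[2]
def zoom(f,x0,y0,w,h,s,fn,a=60,g=2.):
    c=cv2.resize(f['pixels'][y0:y0+h,x0:x0+w,::-1],None,fx=s,fy=s,interpolation=cv2.INTER_CUBIC).astype(float)
    c=np.clip((c-a)*g,0,255).astype(np.uint8)
    for k in range(0,w,10): cv2.putText(c,str(x0+k),(int(k*s),10),0,.35,(0,0,255),1); cv2.line(c,(int(k*s),12),(int(k*s),18),(0,0,255),1)
    for k in range(10,h,10): cv2.putText(c,str(y0+k),(0,int(k*s)+4),0,.35,(0,0,255),1)
    cv2.imwrite(fn,c)
E
python3 - <<'E'
from h import *
import pickle
s,f=pickle.load(open('w4.pkl','rb'))
zoom(f,235,20,150,150,4,'pics/zw4.png',40,2)
P={k:wray(s,f,uv,.065)[:2] for k,uv in dict(fl=(250,150),fr=(369,150),bl=(258,31),br=(361,30),l=(246,42),r=(371,42)).items()}
for k in P: print(k,P[k].round(4))
print(np.linalg.norm(P['fl']-P['fr']),np.linalg.norm(P['l']-P['r']))
f=eyes.grab_frame('top'); zoom(f,285,115,70,120,5,'pics/zt4.png')
E
```

```text
fl [0.4027 0.0709]
fr [ 0.3903 -0.0369]
bl [0.4988 0.0476]
br [ 0.4898 -0.0368]
l [0.4917 0.0588]
r [ 0.4798 -0.0444]
0.10853096705790845 0.10392812701467213
```

View pics/zw4.png

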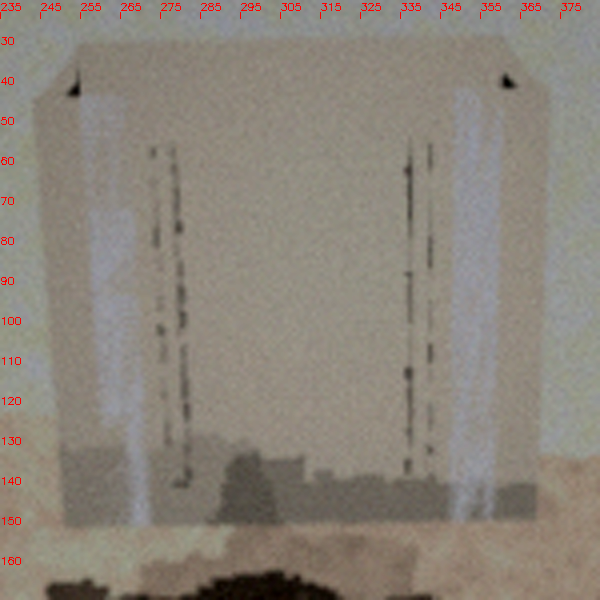

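View pics/zt4.png

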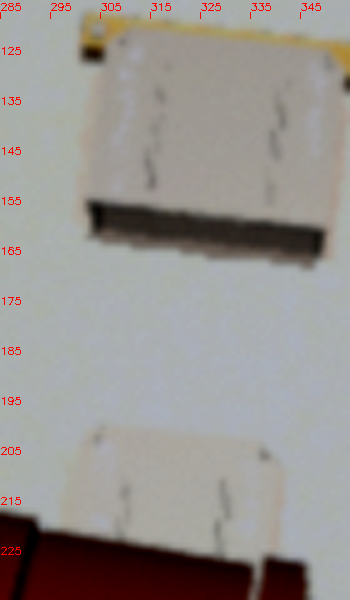

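```bash
python3 - <<'E'
from h import *
f=eyes.grab_frame('top')
l=ray(f,(298.2,210.6),.065);r=ray(f,(340.8,211.6),.065); print(l,r,(l+r)/2,l[1]-r[1])
a=(ray(f,(302.1,154.8),.08)+ray(f,(349.4,160.6),.08))/2; d=np.array([np.cos(np.radians(-6.3)),np.sin(np.radians(-6.3))])
print(a)
m=((l+r)/2)[:2]; v=m-a[:2]; print('along',v@d,'lat',v@[-d[1],d[0]])
w=np.array([.4465,.0112])-a[:2]; print('wrist est lat',w@[-d[1],d[0]],w@d)
E
```

```text
[0.46744483 0.06809991 0.065     ] [ 0.46562122 -0.04678909  0.065     ] [0.46653302 0.01065541 0.065     ] 0.11488899683051376
[ 0.61043142 -0.00505234  0.08      ]
along -0.14475306417364386 lat -0.00017769553450053992
wrist est lat -0.0018347070302710338 -0.16472486644492818
```

step_arm(motion=[[0,0.008,-0.1,0,0,0,0],[0,0.008,-0.2,0,0,0,0],[0,0.008,-0.3,0,0,0,0],[0,0.008,-0.36,0,0,0,0],[0,0.008,-0.376,0,0,0,0],[0,0.008,-0.376,0,0,0,0],[0.02,0.006,-0.376,0,0,0,0],[0.034,0.004,-0.376,0,0,0,0]])

```text
time: 9.35
tool_pos: [0.3776, 0.0195, 0.0261]
tool_rot: [0.0, 0.998, -0.058, 0.003]
contact_force: [1.0, 0.8, 0.2]
gripper_width: 1.006
```

step_arm(motion=[[0.01,-0.001,0,0,0,0,0],[0.02,-0.002,0,0,0,0,0],[0.03,-0.003,0,0,0,0,0],[0.04,-0.004,0,0,0,0,0],[0.055,-0.006,0,0,0,0,0],[0.07,-0.008,0,0,0,0,0],[0.085,-0.0095,0,0,0,0,0],[0.1,-0.011,0,0,0,0,0],[0.11,-0.012,0,0,0,0,0],[0.11,-0.012,0,0,0,0,0]])

```text
time: 10.35
tool_pos: [0.431, 0.0137, 0.0234]
tool_rot: [0.0, 0.998, -0.058, 0.001]
contact_force: [-0.7, -0.1, -0.2]
gripper_width: 1.001
```

```bash
python3 - <<'E'
from h import *
s=monitor.state();print(s['tool_pos'],s['contact_force'])
f=eyes.grab_frame('wrist'); cv2.imwrite('pics/wrist5.png',f['pixels'][:,:,::-1])
f=eyes.grab_frame('side'); cv2.imwrite('pics/side5.png',cv2.resize(f['pixels'][120:280,220:440,::-1],None,fx=3.3,fy=3.3,interpolation=cv2.INTER_CUBIC))
f=eyes.grab_frame('top'); zoom(f,285,115,80,110,5,'pics/zt5.png')
E
```

```text
[0.43095456 0.01365679 0.02343459] [-0.70990183 -0.11538844 -0.1658891 ]
```

View pics/wrist5.png

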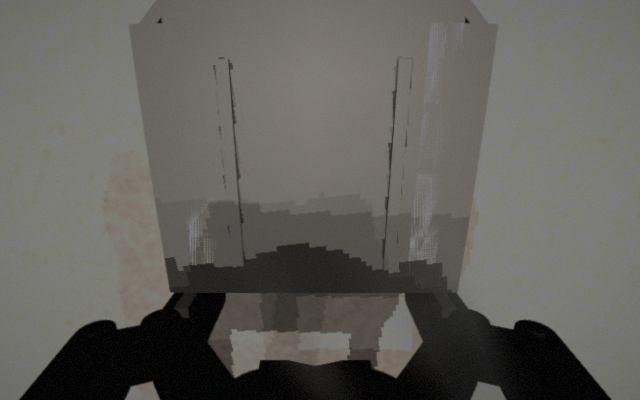

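View pics/side5.png

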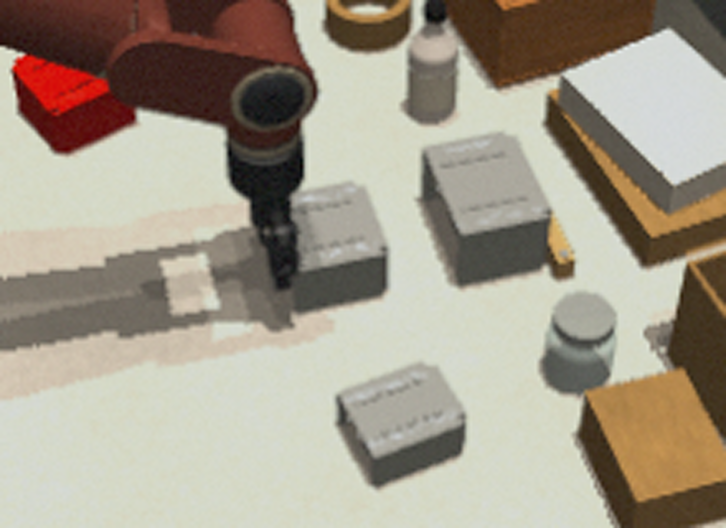

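View pics/zt5.png

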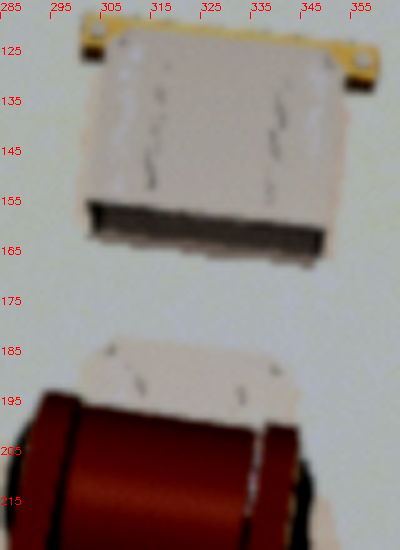

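step_arm(motion=[[0.012,-0.001,0,0,0,0,0],[0.03,-0.002,0,0,0,0,0],[0.05,-0.004,0,0,0,0,0],[0.07,-0.006,0,0,0,0,0],[0.09,-0.008,0,0,0,0,0],[0.11,-0.01,0,0,0,0,0],[0.13,-0.012,0,0,0,0,0],[0.146,-0.014,0,0,0,0,0],[0.16,-0.0155,0,0,0,0,0],[0.17,-0.0165,0,0,0,0,0]])

```text
time: 11.5
tool_pos: [0.5154, 0.0055, 0.0233]
tool_rot: [0.0, 0.998, -0.058, 0.0]
contact_force: [-2.5, 0.9, -0.9]
gripper_width: 1.001
```

```bash
python3 - <<'E'
from h import *
s=monitor.state();print(s['tool_pos'],s['contact_force'])
f=eyes.grab_frame('wrist'); cv2.imwrite('pics/wrist6.png',f['pixels'][:,:,::-1])
f=eyes.grab_frame('side'); cv2.imwrite('pics/side6.png',cv2.resize(f['pixels'][120:280,220:440,::-1],None,fx=3.3,fy=3.3,interpolation=cv2.INTER_CUBIC))
E
```

```text
[0.51544239 0.00548333 0.02331216] [-2.51753764  0.93340802 -0.89092561]
```

View pics/wrist6.png

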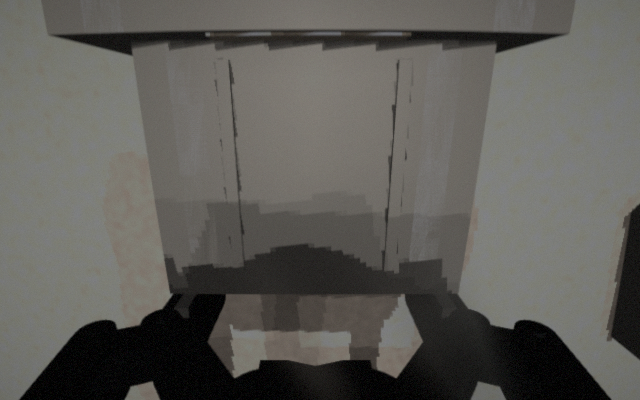

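View pics/side6.png

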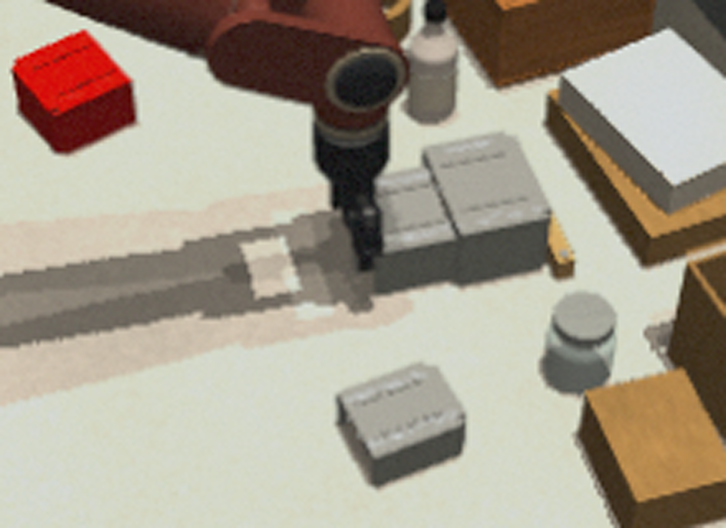

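step_arm(motion=[[0.02,-0.002,0,0,0,0,0],[0.04,-0.004,0,0,0,0,0],[0.06,-0.006,0,0,0,0,0],[0.08,-0.009,0,0,0,0,0],[0.1,-0.011,0,0,0,0,0],[0.115,-0.0125,0,0,0,0,0],[0.127,-0.014,0,0,0,0,0],[0.137,-0.015,0,0,0,0,0],[0.143,-0.0155,0,0,0,0,0],[0.143,-0.0155,0,0,0,0,0]])

```text
time: 12.6
tool_pos: [0.5868, -0.0022, 0.0234]
tool_rot: [0.0, 0.998, -0.058, 0.0]
contact_force: [-0.1, 0.6, 0.1]
gripper_width: 0.999
```

step_arm(motion=[[0.004,-0.0004,0,0,0,0,0],[0.008,-0.001,0,0,0,0,0],[0.011,-0.0012,0,0,0,0,0]])

```text
time: 12.9
tool_pos: [0.5918, -0.0027, 0.0234]
tool_rot: [-0.0, 0.998, -0.058, -0.0]
contact_force: [-3.4, -0.5, 1.9]
gripper_width: 1.001
```

step_arm(motion=[[0.002,-0.0002,0,0,0,0,0],[0.004,-0.0004,0,0,0,0,0]])

```text
time: 13.1
tool_pos: [0.5938, -0.0029, 0.0234]
tool_rot: [-0.0, 0.998, -0.058, -0.0]
contact_force: [-3.0, 0.3, 2.4]
gripper_width: 1.0
```

step_arm(motion=[[0.002,-0.0002,0,0,0,0,0],[0.004,-0.0004,0,0,0,0,0]])

```text
time: 13.3
tool_pos: [0.5947, -0.003, 0.0233]
tool_rot: [-0.0, 0.998, -0.058, -0.002]
contact_force: [-10.8, 0.9, 7.9]
gripper_width: 1.005
```

```bash
python3 - <<'E'
from h import *
s=monitor.state();print(s['tool_pos'],s['contact_force'])
f=eyes.grab_frame('wrist'); cv2.imwrite('pics/wrist7.png',f['pixels'][:,:,::-1])
E
```

```text
[ 0.59470977 -0.00304093  0.02333894] [-10.77263587   0.92999758   7.92323163]
```

View pics/wrist7.png

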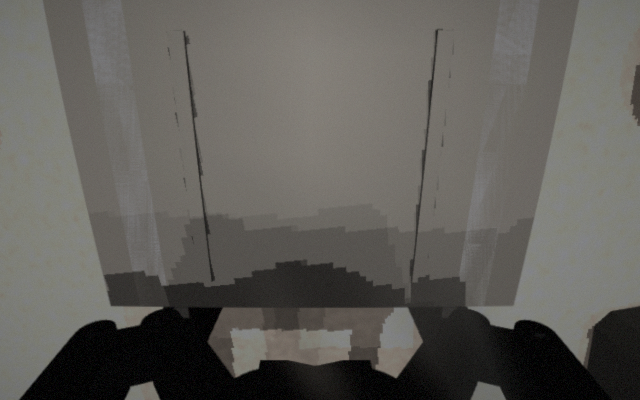

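step_arm(motion=[[0.003,-0.0003,0,0,0,0,0],[0.005,-0.0005,0,0,0,0,0]])

```text
time: 13.55
tool_pos: [0.5945, -0.003, 0.0233]
tool_rot: [-0.0, 0.998, -0.058, -0.005]
contact_force: [-22.6, 1.2, 17.4]
gripper_width: 1.0
```

step_arm(motion=[[-0.02,0.002,0,0,0,0,0],[-0.08,0.008,0,0,0,0,0],[-0.14,0.01,0.06,0,0,0,0],[-0.16,0,0.15,0,0,0.1,40],[-0.18,-0.06,0.25,0,0,0.2,80],[-0.2,-0.14,0.35,0,0,0.3,80],[-0.22,-0.24,0.37,0,0,0.4,80],[-0.23,-0.34,0.37,0,0,0.5,80],[-0.235,-0.44,0.37,0,0,0.6,80],[-0.235,-0.53,0.37,0,0,0.7,80]])

```text
time: 14.55
tool_pos: [0.4826, -0.2385, 0.209]
tool_rot: [0.002, 0.903, 0.43, 0.001]
contact_force: [0.5, 0.2, -0.3]
gripper_width: 0.685
```

```bash
python3 - <<'E'
from h import *
s=monitor.state();print(s['tool_pos'],s['tool_rot'],s['contact_force'])
f=eyes.grab_frame('top'); zoom(f,290,105,80,80,7,'pics/zt8.png')
cv2.imwrite('pics/top8.png',f['pixels'][:,:,::-1])
E
```

```text
[ 0.48264098 -0.23854785  0.20902149] [0.00203659 0.90276734 0.43012218 0.00137317] [ 0.48112349  0.23038245 -0.29499077]
```

View pics/zt8.png

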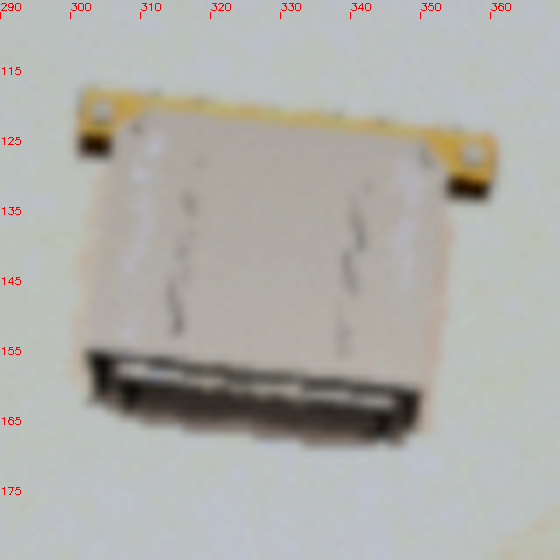

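View pics/top8.png

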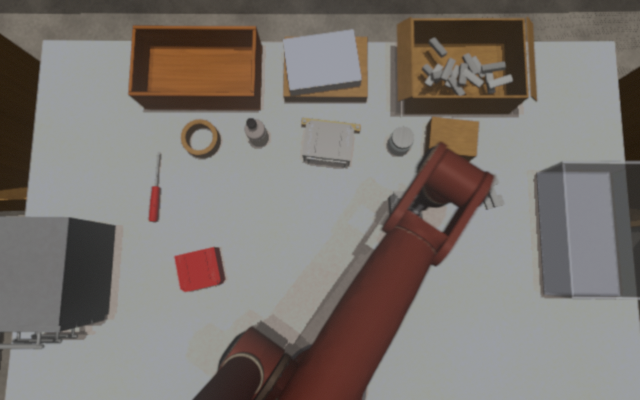

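step_arm(motion=[[-0.01,-0.05,0,0,0,0.1,80],[-0.01,-0.08,0,0,0,0.2,80],[-0.01,-0.08,0,0,0,0.3,80],[-0.01,-0.08,0,0,0,0.4,80],[-0.01,-0.08,0,0,0,0.45,80],[-0.01,-0.08,0,0,0,0.45,80],[-0.01,-0.08,0,0,0,0.45,80]])

```text
time: 15.3
tool_pos: [0.4775, -0.2764, 0.2077]
tool_rot: [0.001, 0.712, 0.702, 0.0]
contact_force: [-0.4, -0.5, -0.3]
gripper_width: 0.687
```

step_arm(motion=[[-0.002,-0.065,0,0,0,0.033,80],[-0.002,-0.065,0,0,0,0.033,80],[-0.002,-0.065,0,0,0,0.033,80],[-0.002,-0.065,0,0,0,0.033,80]])

```text
time: 15.7
tool_pos: [0.4763, -0.3083, 0.2075]
tool_rot: [-0.0, 0.694, 0.72, 0.0]
contact_force: [-0.2, -0.6, 0.5]
gripper_width: 0.683
```

```bash
python3 - <<'E'
from h import *
s=monitor.state();print(s['tool_pos'],s['tool_rot'],s['contact_force'])
f=eyes.grab_frame('wrist'); cv2.imwrite('pics/wrist9.png',f['pixels'][:,:,::-1])
import pickle; pickle.dump((s,f),open('w9.pkl','wb'))
E
```

```text
[ 0.4762891  -0.30834904  0.20749345] [-7.59728571e-05  6.94122750e-01  7.19856639e-01  1.48830441e-04] [-0.23699916 -0.60523603  0.51878132]
```

View pics/wrist9.png

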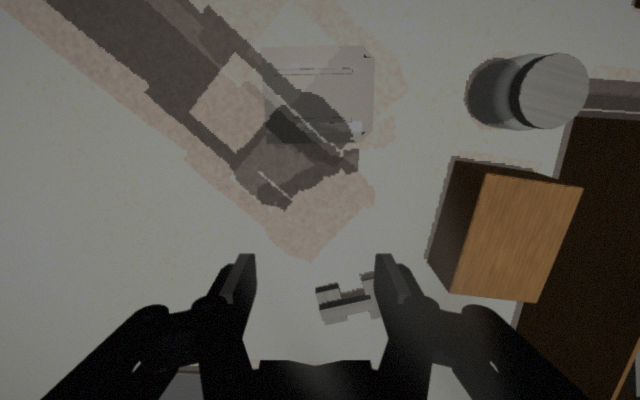

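```bash
python3 - <<'E'
from h import *
import pickle
s,f=pickle.load(open('w9.pkl','rb'))
zoom(f,245,30,150,130,5,'pics/zw9.png',30,2)
E
```

```text
(no output)
```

View pics/zw9.png

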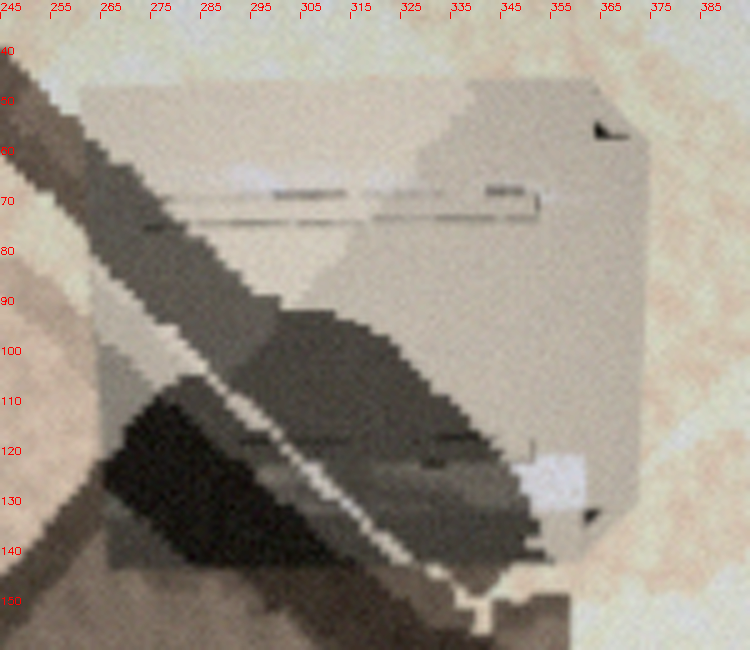

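```bash
python3 - <<'E'
from h import *
import pickle
s,f=pickle.load(open('w9.pkl','rb'))
P={k:wray(s,f,uv,.05)[:2] for k,uv in dict(fl=(261,47.2),fr=(266,143.2),bl=(374.6,57.6),br=(372,129.6),le=(363,45.2),re=(360.6,142.2)).items()}
for k in P: print(k,P[k].round(4))
yaw=lambda p,q: np.degrees(np.arctan2((p-q)[1],(p-q)[0]))
print(yaw(P['le'],P['fl']),yaw(P['re'],P['fr']),yaw(P['fl'],P['fr'])-90,yaw(P['bl'],P['br'])-90)
print(((P['fl']+P['fr'])/2+(P['bl']+P['br'])/2)/2)
E
```

```text
fl [ 0.4266 -0.1854]
fr [ 0.4304 -0.2685]
bl [ 0.5263 -0.1901]
br [ 0.5295 -0.2522]
le [ 0.5153 -0.1806]
re [ 0.5197 -0.2642]
3.1496378261981346 2.710485849359899 2.629833667618911 2.9343523939003404
[ 0.47819668 -0.22404504]
```

step_arm(motion=[[0,0,-0.1,0,0,0,80],[0,0,-0.2,0,0,0,80],[0,0,-0.3,0,0,0,80],[0,0,-0.36,0,0,0,80],[0,0,-0.374,0,0,0,80],[0,0.01,-0.374,0,0,0.01,80],[0,0.025,-0.374,0,0,0.01,80],[0,0.04,-0.374,0,0,0.01,80],[0,0.05,-0.374,0,0,0.01,80],[0,0.06,-0.374,0,0,0.01,80]])

```text
time: 16.75
tool_pos: [0.477, -0.2787, 0.022]
tool_rot: [0.001, 0.688, 0.725, 0.0]
contact_force: [0.8, -0.3, 0.1]
gripper_width: 0.683
```

step_arm(motion=[[0,0.012,0,0,0,0,80],[-0.001,0.024,0,0,0,0,80],[-0.002,0.04,0,0,0,-0.004,80],[-0.004,0.06,0,0,0,-0.01,80],[-0.007,0.08,0,0,0,-0.016,80],[-0.01,0.1,0,0,0,-0.022,80],[-0.012,0.12,0,0,0,-0.028,80],[-0.014,0.14,0,0,0,-0.034,80],[-0.017,0.16,0,0,0,-0.04,80],[-0.02,0.18,0,0,0,-0.046,80]])

```text
time: 17.75
tool_pos: [0.4669, -0.1888, 0.0215]
tool_rot: [0.001, 0.713, 0.701, 0.0]
contact_force: [0.5, -4.3, 4.7]
gripper_width: 0.69
```

```bash
python3 - <<'E'
from h import *
s=monitor.state();print(s['tool_pos'],s['contact_force'])
f=eyes.grab_frame('side'); cv2.imwrite('pics/side10.png',cv2.resize(f['pixels'][120:320,220:440,::-1],None,fx=3,fy=3,interpolation=cv2.INTER_CUBIC))
f=eyes.grab_frame('top'); cv2.imwrite('pics/top10.png',cv2.resize(f['pixels'][110:260,260:460,::-1],None,fx=4,fy=4,interpolation=cv2.INTER_CUBIC))
E
```

```text
[ 0.46692068 -0.18884999  0.02152935] [ 0.52070381 -4.31729769  4.67755206]
```

View pics/side10.png

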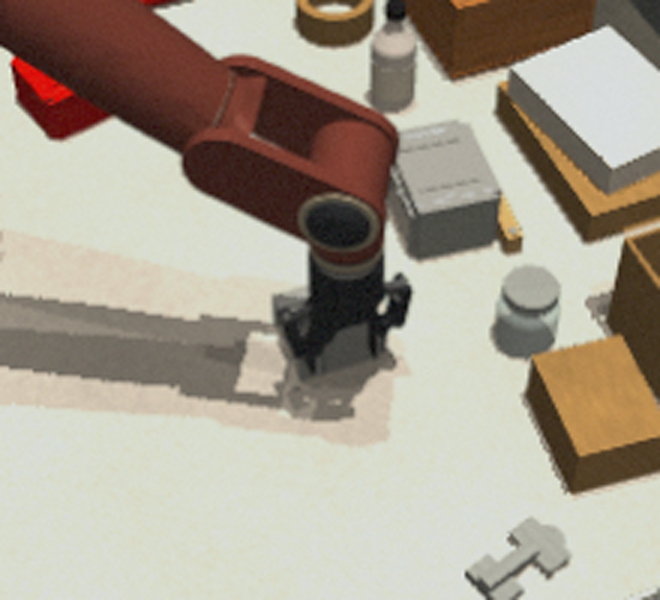

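View pics/top10.png

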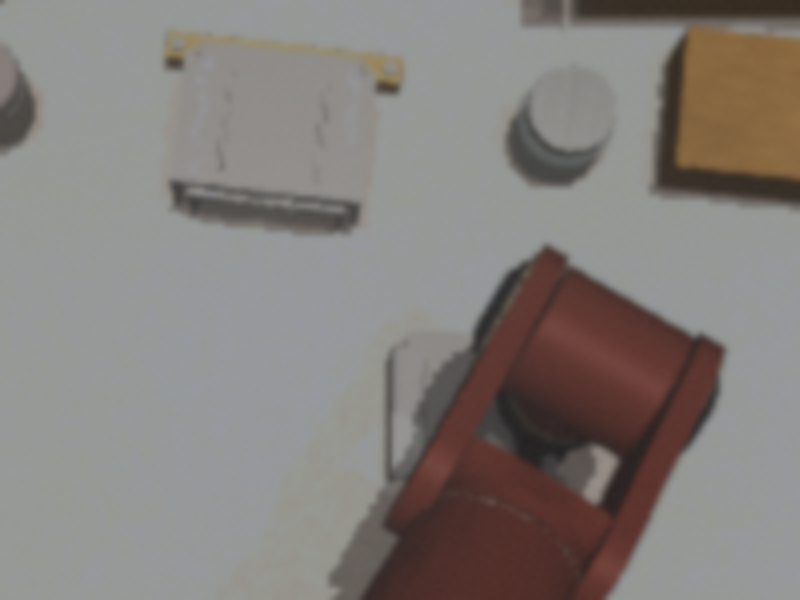

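step_arm(motion=[[-0.003,0.02,0,0,0,-0.006,80],[-0.005,0.042,0,0,0,-0.012,80],[-0.008,0.064,0,0,0,-0.018,80],[-0.011,0.086,0,0,0,-0.024,80],[-0.014,0.108,0,0,0,-0.03,80],[-0.016,0.13,0,0,0,-0.035,80],[-0.019,0.152,0,0,0,-0.04,80],[-0.022,0.174,0,0,0,-0.045,80],[-0.024,0.196,0,0,0,-0.05,80],[-0.026,0.216,0,0,0,-0.054,80]])

```text
time: 18.85
tool_pos: [0.4527, -0.0797, 0.0203]
tool_rot: [-0.0, 0.741, 0.672, -0.0]
contact_force: [0.1, -1.8, -1.2]
gripper_width: 0.685
```

step_arm(motion=[[-0.002,0.02,0,0,0,-0.002,80],[-0.004,0.038,0,0,0,-0.004,80],[-0.006,0.054,0,0,0,-0.006,80],[-0.008,0.068,0,0,0,-0.008,80],[-0.009,0.076,0,0,0,-0.009,80],[-0.009,0.08,0,0,0,-0.009,80],[-0.009,0.08,0,0,0,-0.009,80]])

```text
time: 19.55
tool_pos: [0.4488, -0.0405, 0.0207]
tool_rot: [-0.0, 0.745, 0.667, 0.0]
contact_force: [0.2, 0.7, 0.3]
gripper_width: 0.691
```

```bash
python3 - <<'E'
from h import *
s=monitor.state();print(s['tool_pos'],s['tool_rot'],s['contact_force'],s['joint_pos'].round(2))
f=eyes.grab_frame('wrist'); cv2.imwrite('pics/wrist11.png',f['pixels'][:,:,::-1])
f=eyes.grab_frame('top'); cv2.imwrite('pics/top11.png',cv2.resize(f['pixels'][110:260,260:460,::-1],None,fx=4,fy=4,interpolation=cv2.INTER_CUBIC))
E
```

```text
[ 0.44875755 -0.04051162  0.02065592] [-1.86484197e-04  7.45365560e-01  6.66655915e-01  1.95948733e-04] [0.24763403 0.67116242 0.25310553] [-0.26 -0.13  2.17  0.    1.1  -0.14]
```

View pics/wrist11.png

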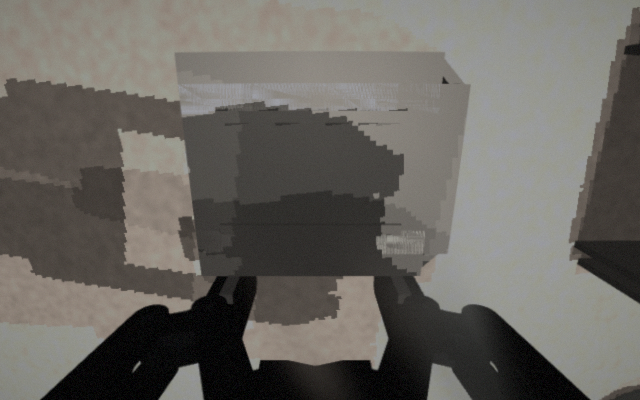

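View pics/top11.png

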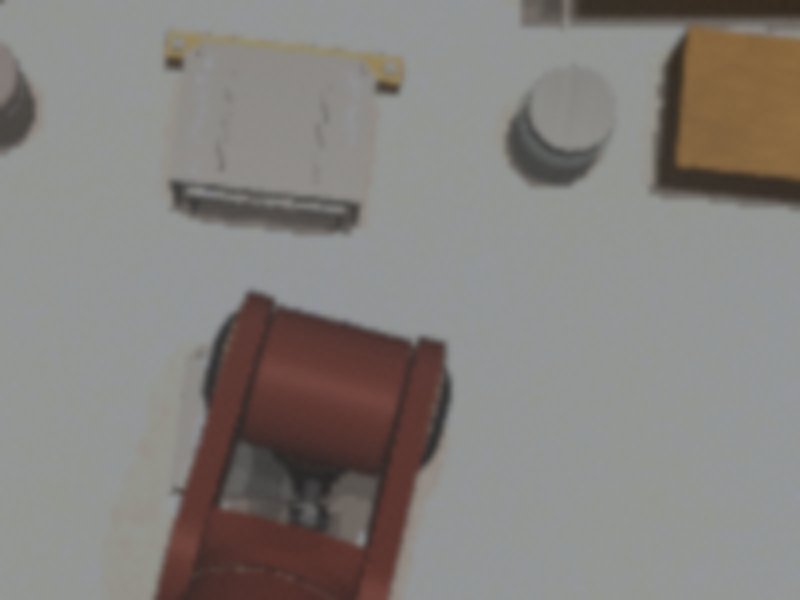

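step_arm(motion=[[0,-0.04,0,0,0,0,80],[0,-0.08,0.02,0,0,0,80],[0,-0.09,0.1,0,0,0,60],[0,-0.09,0.2,0,0,0,45],[-0.02,-0.06,0.3,0,0,-0.1,45],[-0.07,0,0.37,0,0,-0.2,45],[-0.12,0.06,0.37,0,0,-0.3,45],[-0.17,0.12,0.37,0,0,-0.4,45],[-0.17,0.12,0.37,0,0,-0.5,45],[-0.17,0.12,0.37,0,0,-0.6,45]])

```text
time: 20.65
tool_pos: [0.3633, 0.0199, 0.206]
tool_rot: [0.0, 0.962, 0.274, 0.001]
contact_force: [-0.3, 0.6, -0.1]
gripper_width: 0.824
```

step_arm(motion=[[0,0,0,0,0,-0.1,45],[0,0,0,0,0,-0.2,45],[0,0,0,0,0,-0.3,45],[0,0,0,0,0,-0.4,45],[0,0,0,0,0,-0.45,45],[0,0,0,0,0,-0.45,45],[0,0,0,0,0,-0.45,45]])

```text
time: 21.35
tool_pos: [0.3637, 0.0191, 0.2056]
tool_rot: [-0.0, 0.998, -0.057, 0.0]
contact_force: [0.4, 1.2, 1.2]
gripper_width: 0.826
```

```bash
python3 - <<'E'
from h import *
s=monitor.state();print(s['tool_pos'],s['tool_rot'],s['joint_pos'].round(2))
f=eyes.grab_frame('wrist'); cv2.imwrite('pics/wrist12.png',f['pixels'][:,:,::-1])
import pickle; pickle.dump((s,f),open('w12.pkl','wb'))
f=eyes.grab_frame('top'); cv2.imwrite('pics/top12.png',cv2.resize(f['pixels'][110:260,230:430,::-1],None,fx=4,fy=4,interpolation=cv2.INTER_CUBIC))
E
```

```text
[0.36371464 0.01910418 0.20562214] [-1.04287321e-04  9.98368076e-01 -5.71066775e-02  2.72112000e-05] [-0.15 -0.64  2.21  0.    1.57  1.53]
```

View pics/wrist12.png

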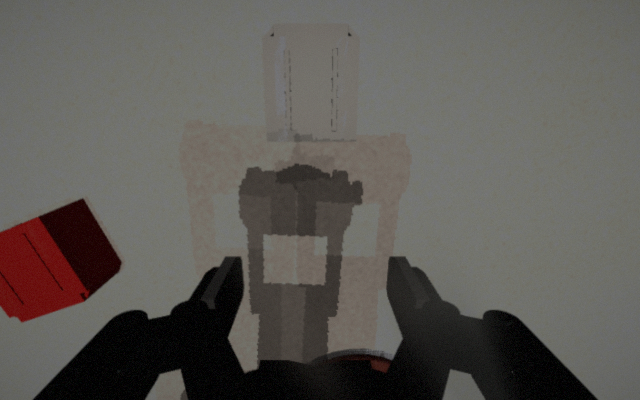

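View pics/top12.png

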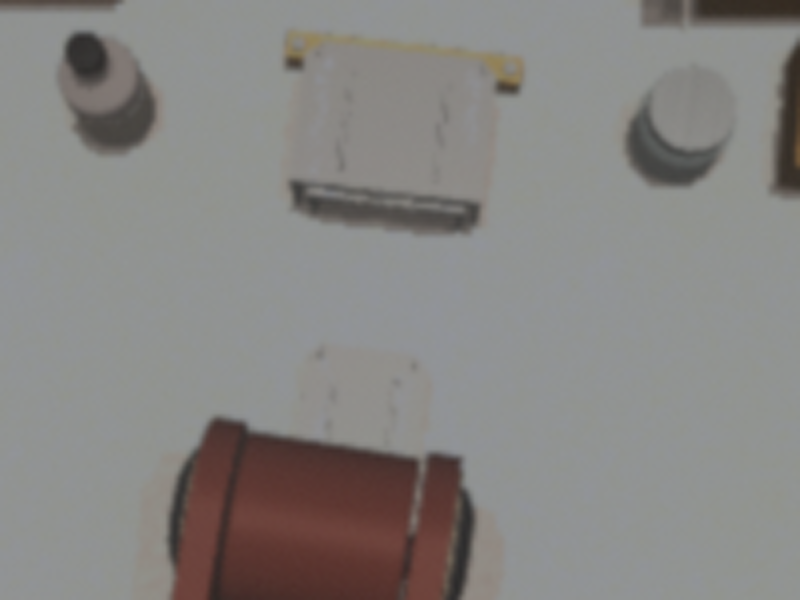

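```bash
python3 - <<'E'
from h import *
import pickle
s,f=pickle.load(open('w12.pkl','rb'))
zoom(f,250,15,130,140,4.2,'pics/zw12.png',40,2)
f=eyes.grab_frame('top'); zoom(f,290,115,70,110,5,'pics/zt12.png')
E
```

```text
(no output)
```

View pics/zw12.png

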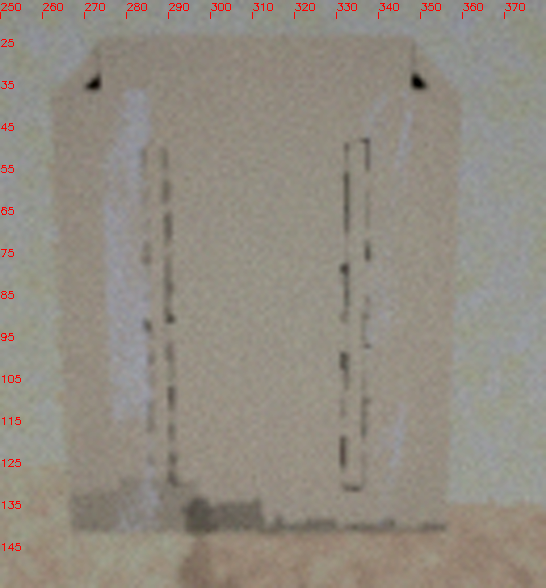

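View pics/zt12.png

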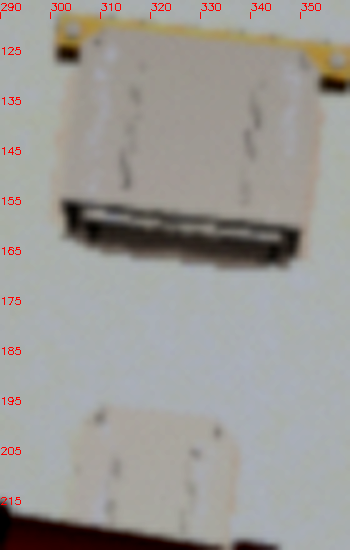

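```bash
python3 - <<'E'
from h import *
import pickle
s,f=pickle.load(open('w12.pkl','rb'))
P=[wray(s,f,uv,.05)[:2] for uv in ((266.5,140.8),(355.8,140.8),(262,38.2),(359.4,38.2))]
for p in P: print(p.round(4))
fm=(P[0]+P[1])/2; bm=(P[2]+P[3])/2
d=np.array([np.cos(np.radians(-6.3)),np.sin(np.radians(-6.3))]);n=np.array([-d[1],d[0]])
print(np.linalg.norm(P[0]-P[1]),np.linalg.norm(P[2]-P[3]),'fm',fm,'bm',bm,'yaw',np.degrees(np.arctan2(*(bm-fm)[::-1])))
ft=eyes.grab_frame('top')
a=(ray(ft,(302.1,154.8),.08)+ray(ft,(349.4,160.6),.08))[:2]/2
# medium lip line in zt12 crop: (85,212)-(283,236)
m=(ray(ft,(290+85/5-.44,115+212/5-.44),.065)+ray(ft,(290+283/5-.44,115+236/5-.44),.065))[:2]/2
t=ray(ft,(320.3,208),.05)[:2]
print('large',a,'med lip mid',m,'lat med',(m-a)@n,'lat small top',(t-a)@n,'wrist',(fm-a)@n,(bm-a)@n)
E
```

```text
[0.4152 0.0582]
[ 0.4057 -0.0249]
[0.5021 0.0484]
[ 0.4926 -0.0348]
0.0836751374483951 0.08372921194860708 fm [0.41040564 0.0166332 ] bm [0.49734311 0.00681593] yaw -6.4427402391770405
large [ 0.61043142 -0.00505234] med lip mid [ 0.60920466 -0.00666044] lat med -0.0017330023431405765 lat small top -0.00087247395396547 wrist -0.000395105515965479 -0.0006130680295077095
```

step_arm(motion=[[0,0.005,-0.1,0,0,0,45],[0,0.005,-0.2,0,0,0,45],[0,0.005,-0.3,0,0,0,45],[0,0.005,-0.355,0,0,0,45],[0,0.005,-0.366,0,0,0,45],[0.01,0.004,-0.366,0,0,0,45],[0.03,0.002,-0.366,0,0,0,45],[0.05,0,-0.366,0,0,0,45],[0.06,-0.0015,-0.366,0,0,0,45],[0.066,-0.002,-0.366,0,0,0,45]])

```text
time: 22.55
tool_pos: [0.3981, 0.018, 0.0246]
tool_rot: [0.0, 0.998, -0.058, 0.0]
contact_force: [-4.4, 1.4, 3.2]
gripper_width: 0.822
```

step_arm(motion=[[0.008,-0.001,0,0,0,0,45],[0.018,-0.002,0,0,0,0,45],[0.036,-0.004,0,0,0,0,45],[0.055,-0.006,0,0,0,0,45],[0.075,-0.008,0,0,0,0,45],[0.095,-0.0105,0,0,0,0,45],[0.115,-0.0125,0,0,0,0,45],[0.135,-0.015,0,0,0,0,45],[0.15,-0.0165,0,0,0,0,45],[0.16,-0.0176,0,0,0,0,45]])

```text
time: 23.55
tool_pos: [0.4775, 0.0092, 0.0226]
tool_rot: [0.0, 0.998, -0.058, -0.0]
contact_force: [-5.5, 1.4, 5.2]
gripper_width: 0.825
```

```bash
python3 - <<'E'
from h import *
s=monitor.state();print(s['tool_pos'],s['contact_force'])
f=eyes.grab_frame('wrist'); cv2.imwrite('pics/wrist13.png',f['pixels'][:,:,::-1])
f=eyes.grab_frame('side'); cv2.imwrite('pics/side13.png',cv2.resize(f['pixels'][120:280,220:440,::-1],None,fx=3.3,fy=3.3,interpolation=cv2.INTER_CUBIC))
f=eyes.grab_frame('top'); zoom(f,290,115,70,90,6,'pics/zt13.png')
E
```

```text
[0.47749114 0.0092312  0.02256959] [-5.50584093  1.41492943  5.21771619]
```

View pics/wrist13.png

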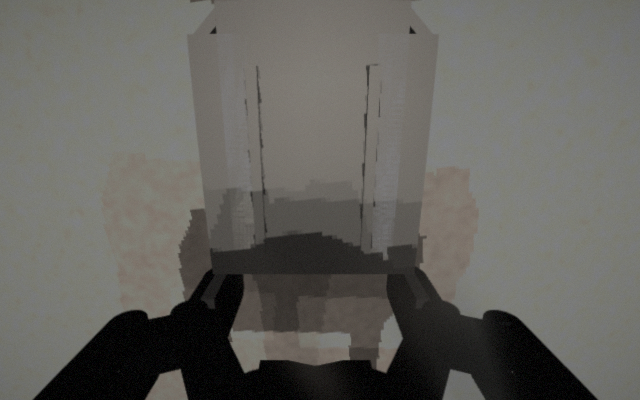

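View pics/side13.png

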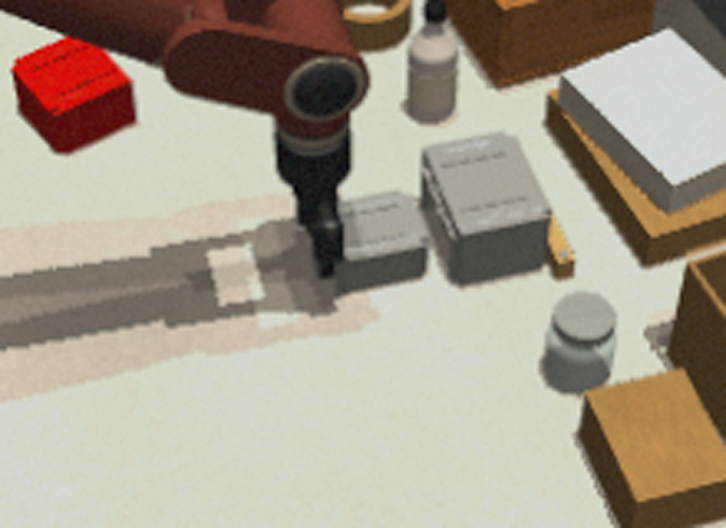

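View pics/zt13.png

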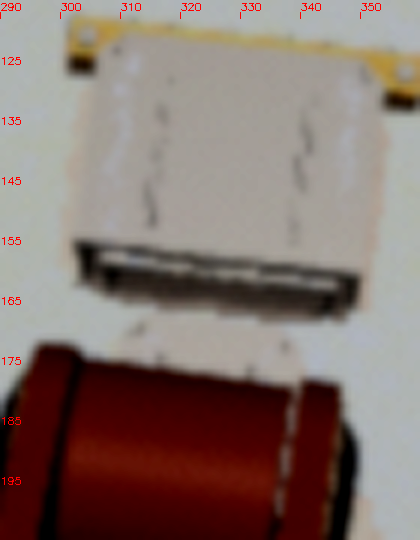

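step_arm(motion=[[0.014,-0.0015,0,0,0,0,45],[0.03,-0.0033,0,0,0,0,45],[0.046,-0.005,0,0,0,0,45],[0.062,-0.0068,0,0,0,0,45],[0.078,-0.0086,0,0,0,0,45],[0.094,-0.0103,0,0,0,0,45],[0.11,-0.012,0,0,0,0,45],[0.126,-0.014,0,0,0,0,45],[0.14,-0.0154,0,0,0,0,45],[0.15,-0.0165,0,0,0,0,45]])

```text
time: 24.7
tool_pos: [0.5525, 0.001, 0.0227]
tool_rot: [0.0, 0.998, -0.058, 0.0]
contact_force: [-2.0, -0.3, 0.0]
gripper_width: 0.82
```

step_arm(motion=[[0.014,-0.0015,0,0,0,0,45],[0.026,-0.0029,0,0,0,0,45],[0.036,-0.004,0,0,0,0,45],[0.044,-0.0048,0,0,0,0,45],[0.05,-0.0055,0,0,0,0,45],[0.054,-0.006,0,0,0,0,45]])

```text
time: 25.3
tool_pos: [0.5789, -0.0019, 0.0226]
tool_rot: [-0.0, 0.998, -0.058, -0.0]
contact_force: [-2.2, 0.3, -0.3]
gripper_width: 0.823
```

step_arm(motion=[[0.004,-0.0004,0,0,0,0,45],[0.008,-0.0009,0,0,0,0,45],[0.012,-0.0013,0,0,0,0,45]])

```text
time: 25.6
tool_pos: [0.5848, -0.0026, 0.0226]
tool_rot: [0.0, 0.998, -0.058, -0.0]
contact_force: [-0.9, -0.4, -0.7]
gripper_width: 0.823
```

step_arm(motion=[[0.003,-0.0003,0,0,0,0,45],[0.006,-0.0006,0,0,0,0,45]])

```text
time: 25.8
tool_pos: [0.5878, -0.0028, 0.0226]
tool_rot: [-0.0, 0.998, -0.058, -0.0]
contact_force: [-0.9, -0.6, -0.6]
gripper_width: 0.826
```

step_arm(motion=[[0.002,-0.0002,0,0,0,0,45],[0.004,-0.0004,0,0,0,0,45]])

```text
time: 26.0
tool_pos: [0.5898, -0.003, 0.0226]
tool_rot: [-0.0, 0.998, -0.058, -0.0]
contact_force: [-1.2, 0.7, -0.8]
gripper_width: 0.822
```

step_arm(motion=[[0.002,-0.0002,0,0,0,0,45],[0.004,-0.0004,0,0,0,0,45]])

```text
time: 26.2
tool_pos: [0.5897, -0.003, 0.0223]
tool_rot: [-0.0, 0.998, -0.058, -0.003]
contact_force: [-11.7, -0.1, 6.4]
gripper_width: 0.822
```

step_arm(motion=[[0.004,-0.0004,0,0,0,0,45],[0.004,-0.0004,0,0,0,0,45]])

```text
time: 26.4
tool_pos: [0.5896, -0.003, 0.0223]
tool_rot: [-0.0, 0.998, -0.058, -0.006]
contact_force: [-17.4, 1.5, 12.4]
gripper_width: 0.824
```

step_arm(motion=[[-0.015,0.0015,0,0,0,0,45],[-0.06,0.006,0,0,0,0,45],[-0.13,0.014,0.04,0,0,0,45],[-0.2,0.014,0.12,0,0,0,45],[-0.28,0.014,0.2,0,0,0,45],[-0.36,0.014,0.3,0,0,0,45],[-0.4,0.014,0.38,0,0,0,45],[-0.4,0.014,0.38,0,0,0,45],[-0.4,0.014,0.38,0,0,0,45]])

```text
time: 27.3
tool_pos: [0.3955, 0.0032, 0.217]
tool_rot: [0.001, 0.998, -0.058, 0.005]
contact_force: [0.6, -0.4, -0.0]
gripper_width: 0.821
```

```bash
python3 - <<'E'
from h import *
s=monitor.state();print(s['tool_pos'],s['contact_force'])
f=eyes.grab_frame('top'); cv2.imwrite('pics/top14.png',f['pixels'][:,:,::-1]); zoom(f,290,110,70,70,8,'pics/zt14.png')
f=eyes.grab_frame('side'); cv2.imwrite('pics/side14.png',cv2.resize(f['pixels'][140:240,300:420,::-1],None,fx=6,fy=6,interpolation=cv2.INTER_CUBIC))
E
```

```text
[0.39548515 0.00316372 0.2170281 ] [ 0.61200369 -0.37074545 -0.01791817]
```

View pics/top14.png

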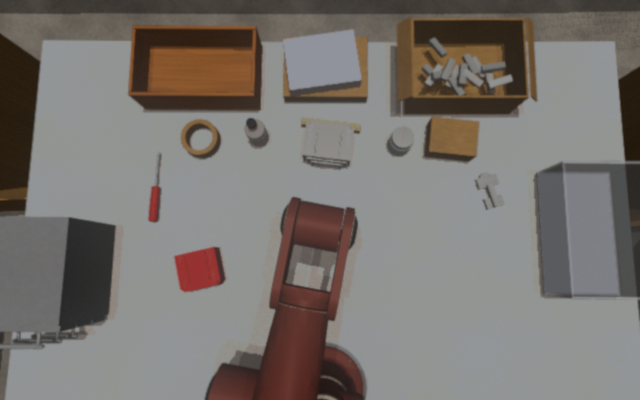

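View pics/zt14.png

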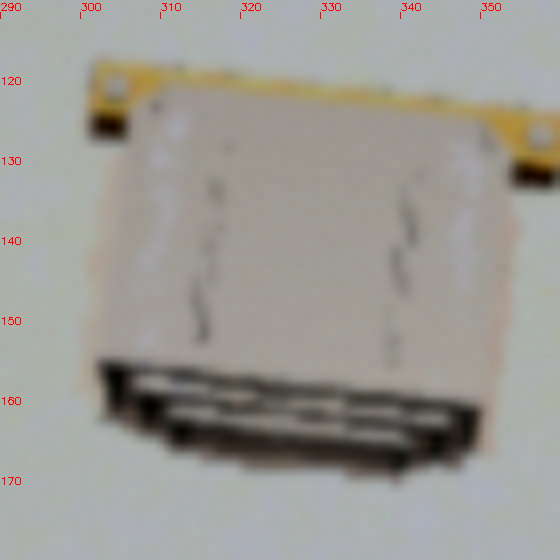

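View pics/side14.png

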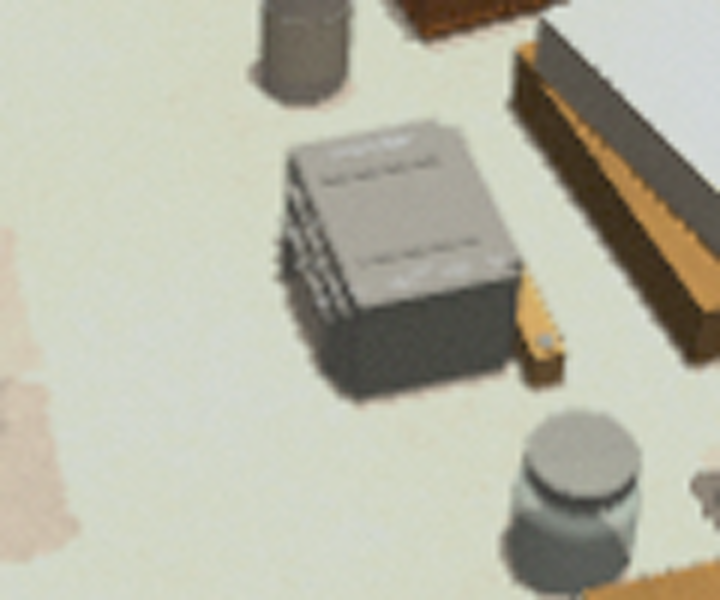

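The top view shows the three open ends nested in equal steps at about (326,160). The bystanders and the red bin have not moved, and the arm is clear.

```bash
python3 - <<'E'
from plant import manip
print(manip.job_done())
E
```

```text
the job is handed in; nothing more can be done
None
```

The bins are nested in the order asked and the job is handed in, at about 27.5 s of the 72 s allowed. No verdict was given.

- **Medium bin:** I slid it sideways on two fingertips onto the large bin's axis, then pushed it in by its open end. It stopped where the geometry said it would (TCP x = 0.5945 m, predicted about 0.5945). The force rose to about 23 N along x with no further advance, so I took it as home.
- **Small bin:** I did the same, turning it about 9° during the sideways push to line it up. It stopped 5 mm short of the medium bin's stop (TCP x = 0.5897 m, predicted 0.5895). It held at about 17 N along x.
- **Last pictures:** The top and side views show three nested openings in even steps. The screwdriver, hinge, jar, bottle, tape, carton and red bin look unmoved, and the gripper is clear of everything.

**Checks that disagreed:** The automatic wireframe fit gave wrong angles, so I used hand-picked corners from the top and wrist cameras instead. Those agreed to within about 2 mm.

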